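Clamp the vial block in the shaker

ROBOT

A 6-joint arm with a two-finger parallel gripper is mounted at the origin on the work surface. World frame = base frame: x ahead of the robot, y to its left, z up, the work surface at z = 0. Lengths are in m, angles in rad, forces in N, time in s.
With the tool pointing down it reaches from about 0.35 to 0.85 m from the base axis. Payload 8.1 kg.
Tool frame: the origin (TCP) lies at the very end of the fingers, on their centre line; the grasp point (between the pads) lies 19 mm behind it; z points along the fingers, y is the line along which they close (so a half turn about z gives the same grasp; the last joint's range is limited). The gripper opens to 93 mm and grips with 3 to 60 N. Pads are 15 mm wide; open, the fingers measure 128 mm over their backs; the gripper's body (75 mm by 188 mm) begins 65 mm behind the grasp point.
Start: joints at [-1.364, 0.13, 1.488, -0, 1.523, -0.085], TCP at [0.173, -0.575, 0.199] pointing down, gripper open.
Joint ranges: [-2.96, 2.96], [-0.89, 2.26], [0.02, 2.5], [-1.34, 4.48], [0, 2.73], [-2.66, 2.66]. Speed limits (rad/s): [2.39, 2.39, 2.79, 3.14, 3.14, 3.14].

INTERFACE

Orientations are given as a unit quaternion [x, y, z, w].
In Python, from cell import arm, optics gives the robot as it stands. The module is installed in compiled form; this text tells all that it offers.
- The arm moves only by the tool arm_command, never from a script. Its arguments are lists of equal length, an entry for each row: "xyz": the shift along the tool's x, y, z in mm, a list of three; "rot": the turn, a rotation vector about the tool's x, y, z in degrees, a list of three. In form: {"xyz": [[x, y, z], ...], "rot": [[ax, ay, az], ...]}. A call has 1 to 8 rows; each row is the pose to reach, as a shift and turn from the pose commanded when the call began, along the tool's axes at that moment; what a row does not reach only later rows make up. A row lasts 1/8 s, in which the tool goes at most 62.5 mm and 10.7 degrees, less where a joint would pass 70% of its speed; a pose out of reach is approached as far as the arm can. A call with a gripper value outside its range is refused whole. "hand" is the finger opening in mm, from 0 to 93, set as the call begins (left out, the last holds). The fingers move at their own pace and stop on an object; the grip force is fixed at half the most. Time passes only in rows, so rows that repeat a pose let the fingers close. It gives the time, the measured TCP pose, the force, the opening and the grip force at its end, in the units of the state.
- arm.sense(): the state, without advancing time (a new reading comes with each control period).
- optics.snapshot(name): name is "scene" or "top" or "wrist"; returns a dict with "pixels" (480x640x3 uint8, blue, green, red), "fx", "fy", "cx", "cy" (pixels), "R" (3x3) and "t" (3): a world point X has camera coordinates R X + t. Camera axes: x right, y down, z forward; pixel columns grow to the right and rows downward; lengths in m; the calibration is good to about 2 mm. A picture is of the moment at which its call begins. There is no depth.
- arm.finish_job(): hands the job in; it is judged then, once.
Trained networks look in the newest picture that a camera, given by its name, has taken for a name from the list of things; names that differ only in an ending like _2 or _b are one class to them, and where a whole thing is asked for, a point or a joint stands for the part that bears it (a point fixed in the world has none). Each returns a list of dicts, best first, with "p" (0 to 1); they miss things now and then, are a little off and sometimes report something else, mostly with a low value. They report only what shows in the picture. A call takes as long as a camera call. They do not tell look-alikes from the thing itself.
- optics.recognise(camera, label): "box" ([centre column, centre row, width, height] in pixels, round what is visible of it).
- optics.cut_out(camera, label): "mask" (480x640 bool, what is visible of it) and "box" ([centre column, centre row, width, height] in pixels, round what is visible of it).
- optics.landmark_of(camera, label): "xy" ([column, row] in pixels: a listed point, or the origin of a listed thing).
The state is a dict: "clock": time; "joints": joint angles; "joint_velocities": joint speeds; "effort": joint torques, N m; "tcp_pos": TCP position; "tool_rot": TCP orientation; "wrist_force": force on the tool from outside, world axes, zero at the start; "ft_torque": the same for the moment, N m; "gripper_width": opening from 0.0 (shut) to 1.0 (fully open); "finger_force": force on a finger pad.
Only numpy, scipy, OpenCV 4.12 (cv2) and the standard library are available. Lean on these libraries where they do the work, as an engineer would, in place of code of your own. Each camera call takes 0.05 s, during which the arm holds its last target. There are 200 camera calls.

TASK

Lift the aluminium vial block out of its bench rest and stand it on the bench, letting go so that you can take a new hold on its two ends; then lower it into the bay of the shaker until it sits flat on the bay floor. Swing the shaker's hinged hold-down bar over the block until the bar rests in its catch. Keep the block upright, never drop it, and leave the tube rack, stain bottle and slide box where they stand.

Things in the scene. Friction and masses are not known exactly. Their poses are not given: they have to be found in the camera images.
- block: Loose bare-aluminium vial block, 44 (x) x 60 (y) x 40 (z) mm, about 250 g, with six white-capped vials flush in its top in 2 columns of 3 (along y). Origin at the centre of its underside, z up. Its two ends are the +y and -y faces (60 mm apart). Alike after a half turn.
- rest: Fixed dark steel rest holding the block at the start: dark base plate 84 (x) x 96 (y) x 4 mm, two upright end plates 44 mm wide, 4 mm thick, tops 38 mm above the bench, inner faces 66 mm apart along y. The block stands on the base (4 mm up), axes parallel, ends covered: only its 44 mm-apart sides can be gripped there. Origin: centre of its underside.
- bay (a point): Centre of the bay floor on top of the fixed white shaker, 70 mm above the bench, z up. The block goes here, its y along the bay's y, either way round. Two side walls, 50 mm wide (y), inner faces 50 mm apart along x, flaring outward from 30 to 40 mm above the floor. Ends (+y, -y) open for fingers but for lips 6 mm high, 36 mm wide, inner faces 66 mm apart. Bar hinge at -x, catch at +x.
- catch (a point): Where the closed bar rests: centre of the notch of the steel catch, 41 mm from the bay centre to the bay's +x, 43 mm above the bay floor; the catch is a fork 30 mm wide (y), 8 mm thick (x), its prongs up to 47 mm above the bay floor. It is fixed to the shaker, whose body is 170 (x) x 150 (y) mm centred on the bay, with a 150 x 130 mm top plate level with the bay floor.
- bar_hinge (a point): Point on the axis of the hold-down bar's hinge, 40 mm from the bay centre to the bay's -x, 47 mm above the bay floor; fixed, between two lugs reaching 53 mm above the bay floor. The hinge axis lies along the bay's y.
- bar_grip (a point): Point on the hold-down bar 66 mm from the hinge axis. The bar is flat plain steel, 14 mm wide (bay's y), 5 mm thick, 88 mm long from the hinge to its free end.
- bar (a joint): Angle of the hold-down bar in rad: 0 = closed, level across the bay in its catch (underside 43 mm above the bay floor, 3 mm above the block's top); 1.57 = upright; over 1.57 it leans back open on the -x side of the bay (stop at 2.7). The bar weighs 60 g; its hinge is stiff enough to stay where it is left.
- rack: Bystander: black tube rack 85 (x) x 124 (y) x 50 mm with clear tubes up to 90 mm high; origin at the centre of its underside.
- stain_bottle: Bystander: small amber bottle with black cap, 42 mm across, 85 mm tall; origin at the centre of its underside.
- slide_box: Bystander: wooden slide box 70 (x) x 100 (y) x 32 mm; origin at the centre of its underside.
Things that resemble listed ones, but are neither listed nor needed, are in the scene too. Leave any yellow look-alike of the block alone. Of the things that look like the rest, take the one that is farthest to the robot's left at the start.

How it is judged:
On the way, in this order (a step that is already met when the one before it is completed fails the run):
1. the block stands upright on the bench itself, out of the rest, and is let go of (height (world z) of block below 0.003 m and angle between block's own z axis and vertical below 0.05 rad and horizontal distance between block and rest above 0.05 m and contact force between the fingers and block below 0.05 N), for 0.2 s.
2. the block sits flat in the shaker's bay and is let go of (x of block in the frame of bay between -0.005 and 0.005 m and y of block in the frame of bay between -0.005 and 0.005 m and z of block in the frame of bay between -0.004 and 0.004 m and angle between the y axis of block and the y axis of bay, either way round below 0.12 rad and angle between block's own z axis and vertical below 0.08 rad and contact force between the fingers and block below 0.05 N), for 0.2 s.
At the end, for the whole second after the job is handed in: The block sits in the bay, at rest: its origin within 5 mm of the bay centre in x and y and 4 mm in height, turned less than 0.12 rad from the bay (either way round), tilted less than 0.08 rad; the bar is in its catch (joint below 0.07 rad) (x of block in the frame of bay between -0.005 and 0.005 m and y of block in the frame of bay between -0.005 and 0.005 m and z of block in the frame of bay between -0.004 and 0.004 m and angle between the y axis of block and the y axis of bay, either way round below 0.12 rad and angle between block's own z axis and vertical below 0.08 rad and value of joint bar below 0.07 rad and linear speed of block below 0.02 m/s and velocity of joint bar below 0.1 rad/s); the robot touches nothing.
It fails at once if the block is tipped by more than 0.7 rad (angle between block's own z axis and vertical above 0.7 rad).
It fails at once if the block falls: faster than 0.5 m/s while not held (contact force between the fingers and block below 0.05 N and linear speed of block above 0.5 m/s).
It fails at once if the tube rack, stain bottle or slide box is moved by more than 30 mm (distance of any of rack, stain_bottle, slide_box from where it was at the start of the episode above 0.03 m).
It also fails if it takes over 72 s, if anything falls off the work surface, if the arm or the gripper's body presses on something with over 40 N, if the wrist force passes 120 N, or if a joint passes its speed limit or range.

## Working session

There is one attempt and no reset: what is moved stays moved. The work goes in short steps, Python scripts to look and compute and a tool call to move; the robot and the scene stay as the last step left them, time stands still between calls to the robot, and variables do not carry over. Pictures are saved under pics/ and viewed, at most 10 in all, crops included, and the job is handed in when it is done.

Besides the shell and the picture viewer there is one more tool, called after "Call:" as name(argument=value, ...) on one line, values as JSON. arm_command: Moves the arm, as the interface text tells. Its arguments: {"type":"object","properties":{"xyz":{"type":"array","items":{"type":"array","items":{"type":"number"}}},"rot":{"type":"array","items":{"type":"array","items":{"type":"number"}}},"hand":{"type":"number"}},"required":["xyz","rot"]}

```bash
mkdir -p pics
cat > h.py <<'E'
import numpy as np, cv2
from cell import arm, optics
from scipy.spatial.transform import Rotation as Ro
def ray(c,uv):
    d=np.array([(uv[0]-c["cx"])/c["fx"],(uv[1]-c["cy"])/c["fy"],1.]);R=np.array(c["R"]);t=np.array(c["t"])
    return -R.T@t, R.T@d
def atz(c,uv,z):
    o,d=ray(c,uv); return o+d*(z-o[2])/d[2]
def proj(c,X):
    p=np.array(c["R"])@np.array(X)+np.array(c["t"]); return np.array([c["fx"]*p[0]/p[2]+c["cx"],c["fy"]*p[1]/p[2]+c["cy"]])
def tri(a,ua,b,ub):
    o1,d1=ray(a,ua);o2,d2=ray(b,ub)
    s=np.linalg.lstsq(np.c_[d1,-d2],o2-o1,rcond=None)[0]
    p,q=o1+s[0]*d1,o2+s[1]*d2
    return (p+q)/2,np.linalg.norm(p-q)
E
python3 - <<'E'
from h import *
np.set_printoptions(precision=4,suppress=True)
c={n:optics.snapshot(n) for n in("scene","top")}
for n in c:
    cv2.imwrite(f"pics/{n}0.png",c[n]["pixels"])
    print(n,ray(c[n],(320,240)),c[n]["fx"])
    for l in("block","rest","bay","catch","bar_hinge","bar_grip","rack","stain_bottle","slide_box"):
        print(n,l,[(np.round(d["xy"],1).tolist(),round(d["p"],2)) for d in optics.landmark_of(n,l)][:4])
s=arm.sense();print(s["tcp_pos"],s["tool_rot"],s["clock"])
E
```

```text
scene (array([1.0163, 0.5343, 0.8683]), array([-0.447 , -0.4901, -0.7485])) 434.00261150231654
scene block [([417.5, 341.7], 0.84), ([371.4, 308.4], 0.63)]
scene rest [([364.5, 309.3], 0.96), ([398.1, 241.1], 0.85)]
scene bay [([239.9, 193.8], 0.96), ([368.0, 306.7], 0.51), ([239.4, 301.7], 0.31)]
scene catch [([229.8, 188.4], 0.89)]
scene bar_hinge [([250.0, 169.4], 0.9)]
scene bar_grip [([256.1, 145.5], 0.73)]
scene rack [([238.8, 298.9], 0.71)]
scene stain_bottle [([418.8, 403.1], 0.9)]
scene slide_box [([211.0, 181.5], 0.73), ([239.6, 299.3], 0.66)]
top (array([0.3525, 0.0067, 1.2456]), array([ 0.1781,  0.0135, -0.984 ])) 449.4123727336435
top block [([206.4, 256.4], 0.8), ([256.1, 251.7], 0.71), ([428.0, 242.6], 0.5)]
top rest [([288.7, 318.8], 0.97), ([256.2, 248.1], 0.96)]
top bay [([419.4, 230.7], 0.61)]
top catch [([421.3, 211.8], 0.89)]
top bar_hinge [([427.1, 242.5], 0.93), ([177.4, 223.9], 0.45), ([330.5, 174.4], 0.21)]
top bar_grip [([438.2, 256.2], 0.6)]
top rack [([329.7, 171.9], 0.61)]
top stain_bottle [([175.8, 222.3], 0.79), ([255.4, 247.3], 0.52), ([332.8, 171.4], 0.31)]
top slide_box [([476.3, 229.7], 0.91), ([422.5, 212.4], 0.74), ([438.2, 255.6], 0.63)]
[ 0.1726 -0.5747  0.1987] [0.9894 0.1454 0.     0.    ] 1.0
```

View pics/scene0.png

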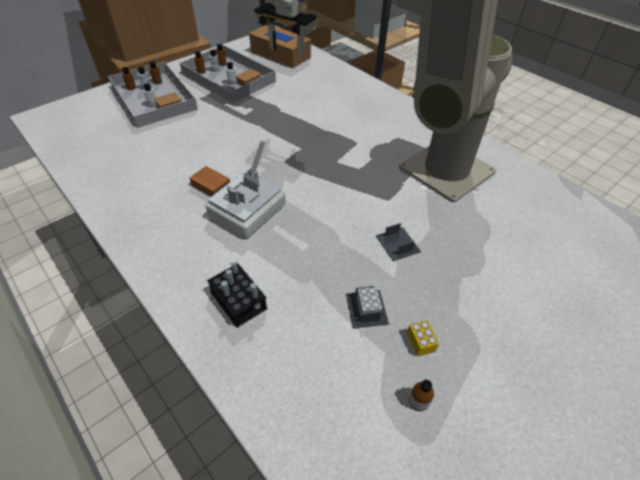

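View pics/top0.png

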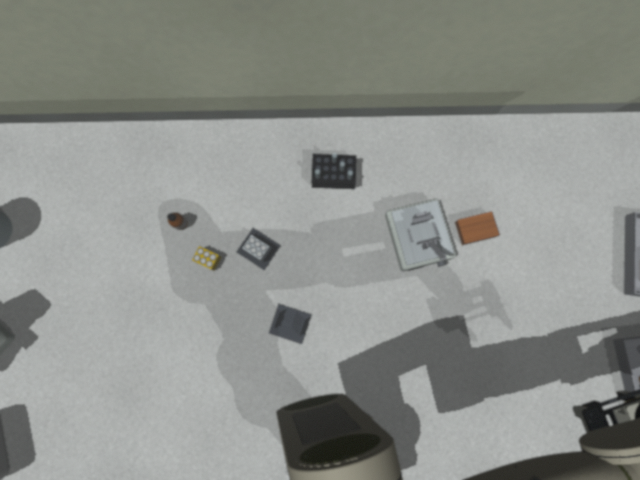

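Scene/top pictures: an aluminium block in a rest is at top (257,248) / scene (369,302); an empty look-alike rest is at top (290,323) / scene (399,241); the yellow look-alike block is at top (206,257). The robot's left is +y, which is to the left in the top view, so the rest at (257,248) with the grey block fits. The shaker is at top (422,235) with its bar open. I'll confirm in a crop and measure.

```bash
cat > m.py <<'E'
from h import *
np.set_printoptions(precision=4,suppress=True)
c={n:optics.snapshot(n) for n in("scene","top")}
def lm(n,l,near):
    L=optics.landmark_of(n,l); L=[np.array(d["xy"]) for d in L if np.linalg.norm(np.array(d["xy"])-near)<25]
    return L[0] if L else None
near={"block":((257,248),(369,302)),"rest":((257,248),(367,308)),"bay":((422,232),(240,194)),"catch":((421,212),(230,188)),"bar_hinge":((428,243),(250,169)),"bar_grip":((438,256),(256,146))}
for l,(a,b) in near.items():
    t,s=lm("top",l,a),lm("scene",l,b)
    if t is not None and s is not None: print(l,*tri(c["top"],t,c["scene"],s))
    z={"block":.004,"rest":0,"bay":.07,"catch":.113,"bar_hinge":.117}.get(l)
    if z is not None: print("  z-known",[atz(c[n],u,z)[:2] for n,u in(("top",t),("scene",s)) if u is not None])
for l,a in(("rack",(335,171)),("stain_bottle",(177,222)),("slide_box",(477,229))):
    t=lm("top",l,a); print(l,t is not None and atz(c["top"],t,0))
print("empty rest",atz(c["top"],(290,323),0),"yellow",atz(c["top"],(206,258),.03))
for l,z,a in(("block",.044,(257,248)),("rest",.004,(257,248)),("bay",.07,(422,235)),("catch",.07,(422,235))):
  for n in("top",):
    for d in optics.cut_out(n,l)[:3]:
        k=np.argwhere(d["mask"])[:,::-1]
        if np.linalg.norm(np.array(d["box"][:2])-a)>25: continue
        P=np.array([atz(c[n],u,z)[:2] for u in k],np.float32)
        (x,y),(w,h),g=cv2.minAreaRect(P*1000); print("mask",n,l,round(d["p"],2),len(k),(x,y),(w,h),g)
im=c["top"]["pixels"]
A=cv2.resize(im[200:300,190:310],(480,400),interpolation=cv2.INTER_CUBIC);cv2.imwrite("pics/cA.png",A)
B=cv2.resize(im[185:285,370:450+20],(400,400),interpolation=cv2.INTER_CUBIC)
cv2.imwrite("pics/crop1.png",cv2.resize(np.hstack([A,B]),(800,364)))
E
python3 m.py
```

```text
block [0.5564 0.2029 0.011 ] 0.0013121605075278864
  z-known [array([0.5572, 0.2046]), array([0.5531, 0.1997])]
rest [0.5516 0.2005 0.0033] 0.0016396692615004427
  z-known [array([0.5526, 0.2004]), array([0.5493, 0.1999])]
bay [ 0.5885 -0.251   0.0794] 0.010407597690131155
  z-known [array([ 0.5865, -0.2493]), array([ 0.5863, -0.2653])]
catch [ 0.6256 -0.2341  0.1199] 0.003299818383961319
  z-known [array([ 0.626 , -0.2344]), array([ 0.6229, -0.2428])]
bar_hinge [ 0.543  -0.2508  0.124 ] 0.010092254417657468
  z-known [array([ 0.5404, -0.2487]), array([ 0.5413, -0.2629])]
bar_grip [ 0.5006 -0.2582  0.1779] 0.0060384221226031515
rack [ 0.7861 -0.0139  0.    ]
stain_bottle [0.6376 0.4237 0.    ]
slide_box [ 0.6056 -0.4151  0.    ]
empty rest [0.3495 0.1087 0.    ] yellow [0.5277 0.3361 0.03  ]
mask top block 0.74 376 (553.2132568359375, 198.75015258789062) (64.15071105957031, 46.08320617675781) 57.74362564086914
mask top rest 0.89 663 (556.9559326171875, 198.9140167236328) (97.07195281982422, 87.73831939697266) 55.56794357299805
mask top bay 0.8 3692 (574.2572021484375, -241.25979614257812) (182.5406494140625, 155.66305541992188) 13.132513046264648
mask top catch 0.63 3658 (572.5624389648438, -241.52191162109375) (181.87884521484375, 155.52346801757812) 13.368980407714844
```

View pics/crop1.png

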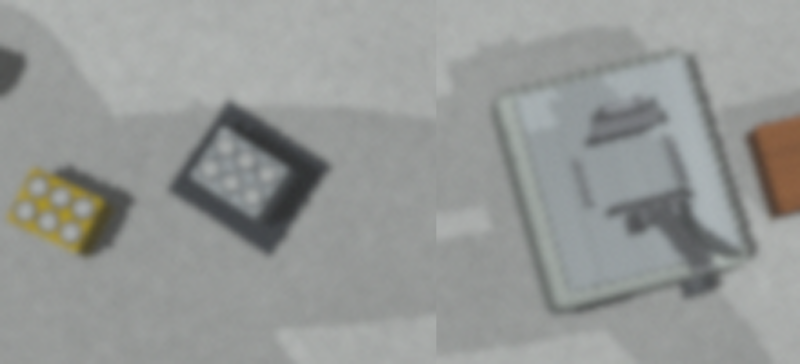

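Crop: the grey block, centred at crop (240,172), sits in the dark rest with its long axis running down-right, and the yellow one is at (57,210). So the block is at about (0.553, 0.199) with its y axis at about 57°. The shaker is turned by about 13° and its bar leans back. Next I move over the rest for a wrist view.

```bash
cat >> h.py <<'E'
def go(x,y,z,psi):
    "shift (mm) and turn (deg) in tool axes from the measured pose; psi=world angle of tool y"
    s=arm.sense();R=Ro.from_quat(s["tool_rot"]);a=np.radians(psi+90)/2
    T=Ro.from_quat([np.cos(a),np.sin(a),0,0])
    print("xyz",(R.inv().apply(np.array([x,y,z])-s["tcp_pos"])*1000).round(1),"rot",np.degrees((R.inv()*T).as_rotvec()).round(2))
E
python3 -c "
from h import *
go(.553,.199,.25,-33)"
```

```text
xyz [ 586.9 -631.5  -51.3] rot [  0.    -0.   -40.28]
```

Call:
arm_command(xyz=[[20, -20, -51], [60, -62, -51], [100, -105, -51], [140, -150, -51], [180, -193, -51], [220, -236, -51], [260, -280, -51], [300, -322, -51]], rot=[[0, 0, 0], [0, 0, -3], [0, 0, -6], [0, 0, -9], [0, 0, -12], [0, 0, -15], [0, 0, -18], [0, 0, -21]], hand=75)

```text
clock: 3.05
tcp_pos: [0.3679, -0.1782, 0.25]
tool_rot: [0.946, 0.324, 0.0, 0.0]
wrist_force: [0.6, 0.4, 0.6]
gripper_width: 0.808
finger_force: 0.0
```

```bash
python3 -c "
from h import *
print(arm.sense()['clock'],arm.sense()['tcp_pos']);go(.553,.199,.25,-33)"
```

```text
3.05 [ 0.36786397 -0.17821478  0.2499747 ]
xyz [ 377.5 -184.6   -0. ] rot [  0.07  -0.02 -19.2 ]
```

Call:
arm_command(xyz=[[47, -23, 0], [94, -46, 0], [141, -69, 0], [188, -92, 0], [236, -115, 0], [283, -138, 0], [330, -161, 0], [377.5, -184.6, 0]], rot=[[0, 0, -2.5], [0, 0, -5], [0, 0, -7.5], [0, 0, -10], [0, 0, -12.5], [0, 0, -15], [0, 0, -17], [0, 0, -19.2]])

```text
clock: 4.05
tcp_pos: [0.5536, 0.1987, 0.2498]
tool_rot: [0.879, 0.477, 0.0, 0.0]
wrist_force: [0.4, -0.4, -0.6]
gripper_width: 0.807
finger_force: 0.0
```

Run:
```python
from h import *
np.set_printoptions(precision=4,suppress=True)
c=optics.snapshot("wrist");cv2.imwrite("pics/w1.png",c["pixels"])
print(arm.sense()['tcp_pos'],ray(c,(320,240)))
for l,z,zo in(("block",.044,.004),("rest",.004,0)):
    for d in optics.landmark_of("wrist",l)[:2]: print(l,d["p"],d["xy"],atz(c,d["xy"],zo))
    for d in optics.cut_out("wrist",l)[:2]:
        k=np.argwhere(d["mask"])[:,::-1]
        P=np.array([atz(c,u,z)[:2] for u in k],np.float32)
        print("mask",l,d["p"],d["box"],cv2.minAreaRect(P*1000))
```

```text
[0.5545 0.2039 0.2481] (array([0.5953, 0.2617, 0.4361]), array([-0.1605, -0.2316, -0.9595]))
block 0.96 [224.1, 87.8] [0.529  0.3343 0.004 ]
block 0.57 [321.3, 192.3] [0.5519 0.1992 0.004 ]
mask block 0.76 [215.3, 85.7, 69.3, 79.5] ((531.7257690429688, 333.4179992675781), (60.514259338378906, 49.7099609375), 64.14281463623047)
mask block 0.75 [322.2, 199.0, 49.7, 67.0] ((554.8069458007812, 199.297607421875), (63.15236282348633, 44.08256149291992), 56.36907958984375)
rest 0.76 [214.4, 352.4] [0.347  0.1098 0.    ]
mask rest 0.77 [328.3, 190.6, 87.0, 94.1] ((556.822998046875, 196.8358154296875), (96.59696960449219, 83.8513412475586), 56.37496566772461)
mask rest 0.71 [237.6, 339.6, 45.1, 61.5] ((378.5261535644531, 109.99858093261719), (75.67777252197266, 49.68362045288086), 57.033241271972656)
```

View pics/w1.png

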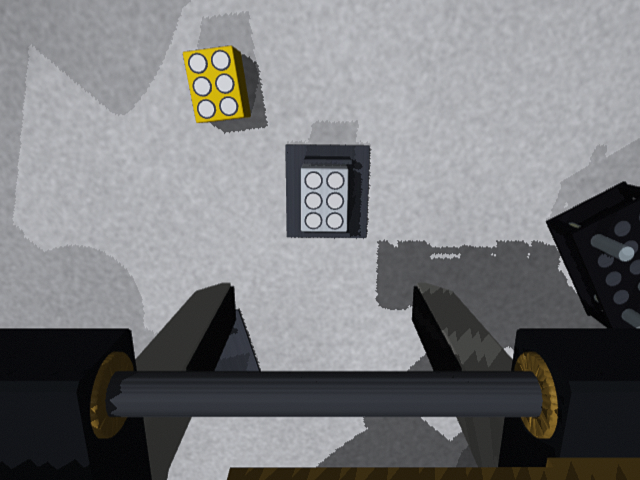

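The wrist view shows the block top centred at (325,199), square to the image, with end plates visible at the top edge (330,160); the yellow look-alike at (215,85) is well clear of the path. Masks give block ≈ (0.555, 0.199), y axis 56.4°.

```bash
python3 -c "
from h import *
for i in range(4):
    s=arm.sense();print(s['clock'],np.round(s['tcp_pos'],4),np.round(s['tool_rot'],4));optics.snapshot('wrist')
go(.5545,.199,.012,-33.6)"
```

```text
4.3 [0.5528 0.1969 0.2494] [ 8.791e-01  4.767e-01 -4.000e-04  1.000e-04]
4.35 [0.5528 0.1964 0.2497] [ 8.793e-01  4.763e-01 -1.000e-04  2.000e-04]
4.4 [0.5529 0.1961 0.25  ] [8.794e-01 4.760e-01 1.000e-04 2.000e-04]
4.45 [0.553  0.196  0.2502] [8.795e-01 4.759e-01 3.000e-04 2.000e-04]
xyz [  3.2  -0.6 238.3] rot [ 0.04 -0.03  0.43]
```

```bash
cat >> h.py <<'E'
# commanded pose, tracked: CMD rows (xyz mm, rot deg) of the last row of each call
START=([.173,-.575,.199],[.98941,.14515,0,0]) 
import json
def cmdpose(log="log.json"):
    p,R=np.array(START[0]),Ro.from_quat(START[1])
    for x,r in json.load(open(log)): p=p+R.apply(np.array(x)/1000);R=R*Ro.from_rotvec(np.radians(r))
    return p,R
def add(x,r=(0,0,0)):
    L=json.load(open("log.json"));L.append([list(x),list(r)]);json.dump(L,open("log.json","w"))
def go(x,y,z,psi):
    p,R=cmdpose();a=np.radians(psi+90)/2;T=Ro.from_quat([np.cos(a),np.sin(a),0,0])
    print("xyz",(R.inv().apply(np.array([x,y,z])-p)*1000).round(1),"rot",np.degrees((R.inv()*T).as_rotvec()).round(2))
E
echo '[]'>log.json
python3 -c "
from h import *
add((300,-322,-51),(0,0,-21));add((377.5,-184.6,0),(0,0,-19.2))
print(cmdpose()[0],cmdpose()[1].as_quat())
go(.5545,.199,.012,-33.6)"
```

```text
[0.55372438 0.19648467 0.25      ] [0.87926674 0.47632971 0.         0.        ]
xyz [  2.5  -0.7 238. ] rot [0.   0.   0.49]
```

Call:
arm_command(xyz=[[2.5, -0.7, 30], [2.5, -0.7, 65], [2.5, -0.7, 105], [2.5, -0.7, 145], [2.5, -0.7, 180], [2.5, -0.7, 210], [2.5, -0.7, 228], [2.5, -0.7, 238]], rot=[[0, 0, 0.5], [0, 0, 0.5], [0, 0, 0.5], [0, 0, 0.5], [0, 0, 0.5], [0, 0, 0.5], [0, 0, 0.5], [0, 0, 0.5]])

```text
clock: 5.5
tcp_pos: [0.5537, 0.199, 0.0113]
tool_rot: [0.881, 0.472, -0.0, -0.0]
wrist_force: [0.3, 0.4, -0.2]
gripper_width: 0.806
finger_force: 0.0
```

Call:
arm_command(xyz=[[0, 0, 0], [0, 0, 0], [0, 0, 0], [0, 0, 0], [0, 0, 0], [0, 0, 0], [0, 0, 0], [0, 0, 0]], rot=[[0, 0, 0], [0, 0, 0], [0, 0, 0], [0, 0, 0], [0, 0, 0], [0, 0, 0], [0, 0, 0], [0, 0, 0]], hand=30)

```text
clock: 6.5
tcp_pos: [0.5545, 0.1997, 0.0126]
tool_rot: [0.881, 0.473, 0.001, 0.0]
wrist_force: [-0.6, -0.0, 5.4]
gripper_width: 0.466
finger_force: 30.0
```

```bash
python3 -c "
from h import *
add((2.5,-.7,238),(0,0,.5))
s=arm.sense();print(cmdpose()[0],s['tcp_pos'],s['finger_force'],s['gripper_width']*93,s['wrist_force'],s['clock'])"
```

```text
[0.55450358 0.19896113 0.012     ] [0.55453236 0.19970451 0.01256584] 30.001746118068695 43.329621509299486 [-0.62058648 -0.00636218  5.41629727] 6.5
```

Call:
arm_command(xyz=[[0, 0, -3], [0, 0, -9], [0, 0, -20], [0, 0, -35], [0, 0, -50], [0, 0, -65], [0, 0, -78], [0, 0, -88]], rot=[[0, 0, 0], [0, 0, 0], [0, 0, 0], [0, 0, 0], [0, 0, 0], [0, 0, 0], [0, 0, 0], [0, 0, 0]])

```text
clock: 7.5
tcp_pos: [0.5541, 0.1996, 0.1008]
tool_rot: [0.881, 0.473, 0.0, 0.0]
wrist_force: [-0.6, -0.1, -3.1]
gripper_width: 0.473
finger_force: 30.0
```

```bash
python3 -c "
from h import *
add((0,0,-88))
s=arm.sense();print(cmdpose()[0],s['tcp_pos'],s['finger_force'],s['gripper_width']*93,s['wrist_force'],s['clock'])
go(.53,.03,.10,13)"
```

```text
[0.55450358 0.19896113 0.1       ] [0.55405461 0.19958393 0.10082588] 29.99857932329178 43.97520490712884 [-0.58147535 -0.05029594 -3.13855958] 7.5
xyz [-154.3   73.1    0. ] rot [  0.     0.   -46.61]
```

Call:
arm_command(xyz=[[-8, 4, 0], [-28, 13, 0], [-54, 26, 0], [-80, 38, 0], [-106, 50, 0], [-130, 61, 0], [-146, 69, 0], [-154.3, 73.1, 0]], rot=[[0, 0, -2.5], [0, 0, -8], [0, 0, -15], [0, 0, -23], [0, 0, -31], [0, 0, -38], [0, 0, -44], [0, 0, -46.6]])

```text
clock: 8.5
tcp_pos: [0.529, 0.0295, 0.0998]
tool_rot: [0.622, 0.783, -0.0, -0.0]
wrist_force: [-1.1, 0.5, -2.6]
gripper_width: 0.469
finger_force: 30.0
```

Call:
arm_command(xyz=[[0, 0, 5], [0, 0, 18], [0, 0, 35], [0, 0, 52], [0, 0, 67], [0, 0, 78], [0, 0, 84], [0, 0, 86]], rot=[[0, 0, 0], [0, 0, 0], [0, 0, 0], [0, 0, 0], [0, 0, 0], [0, 0, 0], [0, 0, 0], [0, 0, 0]])

```text
clock: 9.5
tcp_pos: [0.5293, 0.0305, 0.0134]
tool_rot: [0.622, 0.783, -0.0, -0.0]
wrist_force: [-0.2, 0.0, -2.8]
gripper_width: 0.471
finger_force: 30.0
```

Call:
arm_command(xyz=[[0, 0, 0], [0, 0, 2], [0, 0, 4], [0, 0, 5], [0, 0, 5.5], [0, 0, 5.5], [0, 0, 5.5], [0, 0, 5.5]], rot=[[0, 0, 0], [0, 0, 0], [0, 0, 0], [0, 0, 0], [0, 0, 0], [0, 0, 0], [0, 0, 0], [0, 0, 0]])

```text
clock: 10.5
tcp_pos: [0.5293, 0.0305, 0.0086]
tool_rot: [0.622, 0.783, -0.0, 0.0]
wrist_force: [-5.1, -0.1, 4.8]
gripper_width: 0.471
finger_force: 30.0
```

Contact is made, so I let go and rise.

Call:
arm_command(xyz=[[0, 0, 0], [0, 0, 0], [0, 0, 0], [0, 0, 0], [0, 0, 0], [0, 0, -3], [0, 0, -10], [0, 0, -20]], rot=[[0, 0, 0], [0, 0, 0], [0, 0, 0], [0, 0, 0], [0, 0, 0], [0, 0, 0], [0, 0, 0], [0, 0, 0]], hand=75)

```text
clock: 11.5
tcp_pos: [0.5293, 0.0305, 0.0287]
tool_rot: [0.622, 0.783, -0.0, -0.0]
wrist_force: [0.2, -0.4, 0.6]
gripper_width: 0.805
finger_force: 0.0
```

```bash
python3 -c "
from h import *
add((-154.3,73.1,0),(0,0,-46.6));add((0,0,91.5));add((0,0,-20))
print(cmdpose()[0])
go(.53,.03,.25,-77)"
```

```text
[0.529978   0.02999192 0.0285    ]
xyz [   0.     0.  -221.5] rot [ 0.    0.   89.99]
```

Call:
arm_command(xyz=[[0, 0, -15], [0, 0, -40], [0, 0, -75], [0, 0, -115], [0, 0, -155], [0, 0, -190], [0, 0, -212], [0, 0, -221.5]], rot=[[0, 0, 0], [0, 0, 0], [0, 0, 0], [0, 0, 6], [0, 0, 14], [0, 0, 22], [0, 0, 30], [0, 0, 35]])

```text
clock: 12.5
tcp_pos: [0.5302, 0.0305, 0.2531]
tool_rot: [0.83, 0.558, 0.002, 0.001]
wrist_force: [-0.3, -0.2, -0.3]
gripper_width: 0.806
finger_force: 0.0
```

```bash
python3 -c "
from h import *
add((0,0,-221.5),(0,0,35))
print(cmdpose()[0])
go(.58,-.245,.33,-77)"
```

```text
[0.529978   0.02999192 0.25      ]
xyz [-236.2  149.4  -80. ] rot [ 0.    0.   54.99]
```

Call:
arm_command(xyz=[[-15, 10, -10], [-45, 30, -25], [-85, 54, -40], [-125, 79, -55], [-165, 104, -65], [-200, 127, -74], [-225, 143, -79], [-236.2, 149.4, -80]], rot=[[0, 0, 4], [0, 0, 11], [0, 0, 19], [0, 0, 28], [0, 0, 37], [0, 0, 46], [0, 0, 52], [0, 0, 55]])

```text
clock: 13.5
tcp_pos: [0.579, -0.2471, 0.3298]
tool_rot: [0.994, 0.111, -0.0, 0.0]
wrist_force: [0.2, 0.9, 0.6]
gripper_width: 0.806
finger_force: 0.0
```

Call:
arm_command(xyz=[[0, 0, 0], [0, 0, 0], [0, 0, 0], [0, 0, 0], [0, 0, 0], [0, 0, 0]], rot=[[0, 0, 0], [0, 0, 0], [0, 0, 0], [0, 0, 0], [0, 0, 0], [0, 0, 0]])

```text
clock: 14.25
tcp_pos: [0.5795, -0.2443, 0.3297]
tool_rot: [0.994, 0.114, 0.0, 0.0]
wrist_force: [0.4, -0.5, 0.0]
gripper_width: 0.806
finger_force: 0.0
```

Run:
```python
from h import *
np.set_printoptions(precision=4,suppress=True)
add((-236.2,149.4,-80),(0,0,55))
c=optics.snapshot("wrist");cv2.imwrite("pics/w2.png",c["pixels"]);np.save("w2.npy",c,allow_pickle=True)
print(cmdpose()[0],arm.sense()['tcp_pos'],ray(c,(320,240)))
for l,z in(("bay",.07),("catch",.113),("bar_hinge",.117),("bar_grip",.17)):
    for d in optics.landmark_of("wrist",l)[:2]: print(l,d["p"],d["xy"],atz(c,d["xy"],z))
for d in optics.cut_out("wrist","bay")[:1]:
    k=np.argwhere(d["mask"])[:,::-1]
    P=np.array([atz(c,u,.07)[:2] for u in k],np.float32)
    print("mask",d["p"],d["box"],cv2.minAreaRect(P*1000))
```

```text
[ 0.58  -0.245  0.33 ] [ 0.5795 -0.2443  0.3297] (array([ 0.6541, -0.2282,  0.516 ]), array([-0.2774, -0.0549, -0.9592]))
bay 0.9 [328.2, 186.1] [ 0.5846 -0.2489  0.07  ]
catch 0.87 [331.8, 151.5] [ 0.6234 -0.2428  0.113 ]
bar_hinge 0.67 [333.5, 236.4] [ 0.5452 -0.263   0.117 ]
bar_grip 0.95 [332.8, 299.4] [ 0.5036 -0.2711  0.17  ]
mask 0.88 [329.6, 212.2, 143.3, 215.5] ((550.6730346679688, -258.1877136230469), (237.01345825195312, 144.4735870361328), 13.622045516967773)
```

View pics/w2.png

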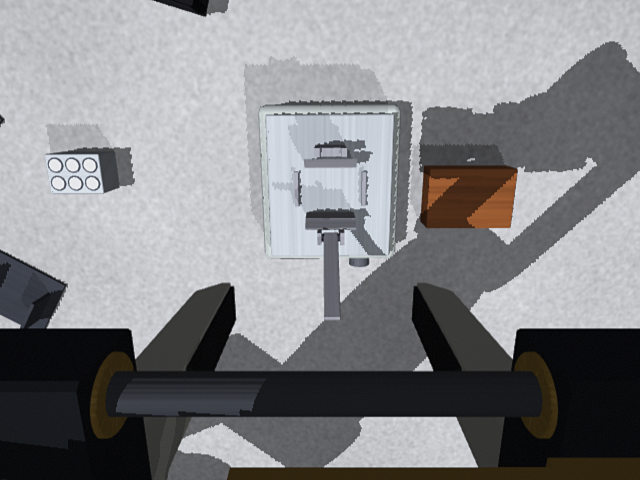

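The picture shows the shaker top at (330,185), the catch (332,152), the end lips (298,187)/(364,187), and the bar leaning back toward (332,318); the block stands at (75,172), upright. I'll check the bay pose by overlaying its geometry.

```bash
cat > ov.py <<'E'
from h import *
import sys
def bayp(b,psi,X):
    a=np.radians(psi);return [b[0]+X[0]*np.cos(a)-X[1]*np.sin(a),b[1]+X[0]*np.sin(a)+X[1]*np.cos(a),.07+X[2]]
c=np.load("w2.npy",allow_pickle=True).item()
b=(float(sys.argv[1]),float(sys.argv[2]));psi=float(sys.argv[3])
r0,r1,c0,c1,k=90,265,250,410,5
im=cv2.resize(c["pixels"][r0:r1,c0:c1],None,fx=k,fy=k,interpolation=cv2.INTER_NEAREST)
im=im[:600*2]
def poly(P,col):
    q=np.array([(proj(c,bayp(b,psi,X))-[c0-.5,r0-.5])*k for X in P],int);cv2.polylines(im,[q],True,col,1)
e=1e-3
R=lambda x0,x1,y0,y1,z:[(x0*e,y0*e,z*e),(x1*e,y0*e,z*e),(x1*e,y1*e,z*e),(x0*e,y1*e,z*e)]
poly(R(-75,75,-65,65,0),(0,0,255))
poly(R(-25,25,-33,33,0),(0,255,255))
poly(R(-18,18,33,33,6),(0,200,0));poly(R(-18,18,-33,-33,6),(0,200,0))
poly(R(25,25,-25,25,30),(255,0,0));poly(R(-25,-25,-25,25,30),(255,0,0))
poly(R(37,45,-15,15,47),(255,0,255));poly(R(-85,85,-75,75,-70),(0,128,255))
cv2.imwrite(sys.argv[4],cv2.resize(im,None,fx=.68,fy=.68,interpolation=cv2.INTER_AREA))
E
python3 ov.py .5845 -.2505 13.6 pics/ov1.png
```

```text
(no output)
```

View pics/ov1.png

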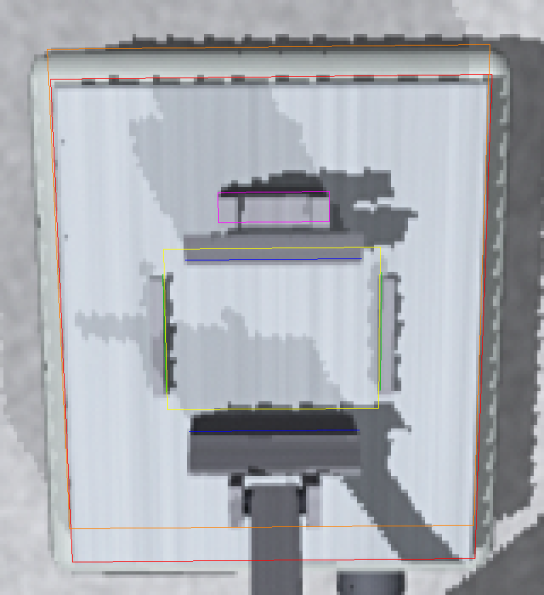

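The overlay fits lips, walls, catch and plate to about 1 mm: bay ≈ (0.5845, -0.2505), yaw 13.6°. Next I check camera bias on the standing block, whose position across the grip is known from the arm.

Run:
```python
from h import *
np.set_printoptions(precision=4,suppress=True)
c=np.load("w2.npy",allow_pickle=True).item()
for d in optics.landmark_of("wrist","block")[:2]: print(d["p"],d["xy"],atz(c,d["xy"],0))
# outer vial block top: white-cap centres at z=.04
g=cv2.cvtColor(c["pixels"],cv2.COLOR_BGR2GRAY)[145:205,40:115]
n,lab,st,ce=cv2.connectedComponentsWithStats((g>238).astype(np.uint8))
for i in range(1,n):
    if st[i,4]>60: print(ce[i]+[40,145],st[i,4],atz(c,ce[i]+[40,145],.04))
for d in optics.cut_out("wrist","block")[:2]:
    k=np.argwhere(d["mask"])[:,::-1];P=np.array([atz(c,u,.04)[:2] for u in k],np.float32);print(d["p"],d["box"],cv2.minAreaRect(P*1000))
go(.53,.03,.13,-77)
```

```text
0.9 [91.6, 168.1] [0.5305 0.0296 0.    ]
0.77 [81.1, 171.2, 74.6, 40.6] ((533.638427734375, 19.64303207397461), (45.378456115722656, 78.2392807006836), 13.07194995880127)
xyz [  13.1 -279.2  200. ] rot [ 0.    0.   -0.01]
```

Call:
arm_command(xyz=[[1, -15, 0], [3, -50, 5], [5, -95, 25], [7, -140, 50], [9, -185, 80], [11, -230, 120], [12, -265, 165], [13.1, -279.2, 200]], rot=[[0, 0, 0], [0, 0, 0], [0, 0, 0], [0, 0, 0], [0, 0, 0], [0, 0, 0], [0, 0, 0], [0, 0, 0]], hand=91)

```text
clock: 15.65
tcp_pos: [0.5277, 0.0333, 0.1279]
tool_rot: [0.993, 0.115, -0.0, -0.0]
wrist_force: [-0.2, -0.3, -0.3]
gripper_width: 0.979
finger_force: 0.0
```

Call:
arm_command(xyz=[[0, 0, 0], [0, 0, 0], [0, 0, 15], [0, 0, 40], [0, 0, 70], [0, 0, 95], [0, 0, 110], [0, 0, 117]], rot=[[0, 0, 0], [0, 0, 0], [0, 0, 0], [0, 0, 0], [0, 0, 0], [0, 0, 0], [0, 0, 0], [0, 0, 0]])

```text
clock: 16.65
tcp_pos: [0.5293, 0.0301, 0.0122]
tool_rot: [0.994, 0.113, -0.0, -0.0]
wrist_force: [0.4, 0.8, 0.4]
gripper_width: 0.981
finger_force: 0.0
```

Call:
arm_command(xyz=[[0, 0, 0], [0, 0, 0], [0, 0, 0], [0, 0, 0], [0, 0, 0], [0, 0, 0], [0, 0, 0], [0, 0, 0]], rot=[[0, 0, 0], [0, 0, 0], [0, 0, 0], [0, 0, 0], [0, 0, 0], [0, 0, 0], [0, 0, 0], [0, 0, 0]], hand=45)

```text
clock: 17.65
tcp_pos: [0.5301, 0.0303, 0.0134]
tool_rot: [0.994, 0.113, 0.001, 0.0]
wrist_force: [-0.4, -1.7, 6.3]
gripper_width: 0.636
finger_force: 30.0
```

```bash
python3 -c "
from h import *
add((13.1,-279.2,200));add((0,0,117))
s=arm.sense();print(cmdpose()[0],s['tcp_pos'],s['finger_force'],s['gripper_width']*93,s['wrist_force'],s['clock'])
go(.53,.03,.17,-76.4);go(.5845,-.2505,.17,-76.4)"
```

```text
[0.5299751  0.03001585 0.013     ] [0.53008742 0.03029899 0.01344681] 30.00174343585968 59.15550569467467 [-0.431638   -1.66137666  6.34450239] 17.65
xyz [   0.    0. -157.] rot [ 0.    0.   -0.61]
xyz [  -9.9  285.6 -157. ] rot [ 0.    0.   -0.61]
```

Call:
arm_command(xyz=[[0, 0, -4], [0, 0, -14], [0, 0, -35], [0, 0, -65], [0, 0, -95], [0, 0, -125], [0, 0, -148], [0, 0, -157]], rot=[[0, 0, 0], [0, 0, 0], [0, 0, 0], [0, 0, 0], [0, 0, 0], [0, 0, 0], [0, 0, 0], [0, 0, 0]])

```text
clock: 18.65
tcp_pos: [0.53, 0.0307, 0.1715]
tool_rot: [0.994, 0.113, 0.001, 0.0]
wrist_force: [0.9, 0.6, -3.3]
gripper_width: 0.64
finger_force: 30.0
```

Call:
arm_command(xyz=[[0, 10, 0], [-1, 40, 0], [-3, 85, 0], [-5, 140, 0], [-7, 195, 0], [-9, 245, 0], [-9.9, 275, 0], [-9.9, 285.6, 0]], rot=[[0, 0, 0], [0, 0, 0], [0, 0, -0.2], [0, 0, -0.4], [0, 0, -0.6], [0, 0, -0.6], [0, 0, -0.6], [0, 0, -0.6]])

```text
clock: 19.65
tcp_pos: [0.5828, -0.252, 0.1673]
tool_rot: [0.993, 0.117, -0.001, -0.001]
wrist_force: [-0.3, 0.4, -3.3]
gripper_width: 0.641
finger_force: 30.0
```

Call:
arm_command(xyz=[[0, 0, 0], [0, 0, 0], [0, 0, 0], [0, 0, 0], [0, 0, 5], [0, 0, 12], [0, 0, 20], [0, 0, 25]], rot=[[0, 0, 0], [0, 0, 0], [0, 0, 0], [0, 0, 0], [0, 0, 0], [0, 0, 0], [0, 0, 0], [0, 0, 0]])

```text
clock: 20.65
tcp_pos: [0.5835, -0.2497, 0.1434]
tool_rot: [0.993, 0.119, -0.001, -0.0]
wrist_force: [-0.6, 0.1, -2.9]
gripper_width: 0.637
finger_force: 30.0
```

```bash
python3 -c "
from h import *
add((0,0,-157));add((-9.9,285.6,0),(0,0,-.6));add((0,0,25))
c=optics.snapshot('wrist');cv2.imwrite('pics/w3.png',c['pixels'][60:380,180:480]);np.save('w3.npy',c,allow_pickle=True)
s=arm.sense();print(cmdpose()[0],s['tcp_pos'],s['finger_force'],s['gripper_width']*93,s['wrist_force'],s['clock'])
for l,z in(('catch',.113),('bar_hinge',.117),('block',.132)):
    for d in optics.landmark_of('wrist',l)[:1]: print(l,d['p'],d['xy'],atz(c,d['xy'],z))
"
```

```text
[ 0.58453533 -0.25049895  0.145     ] [ 0.58330137 -0.24962065  0.1428148 ] 29.998852908611298 59.644676270122076 [-0.24379188  0.51774115 -4.012161  ] 20.7
catch 0.67 [326.2, 186.3] [ 0.62393115 -0.24236566  0.113     ]
block 0.73 [320.5, 278.1] [ 0.58186897 -0.24966514  0.132     ]
```

View pics/w3.png

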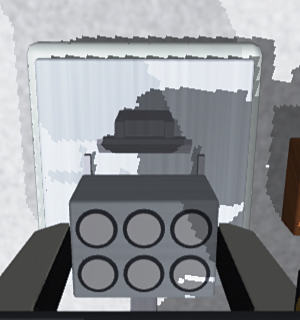

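The held block (crop centre column 144) lines up with the lips (90/203) and the catch (145) to about 1–2 mm. I correct by 1 mm and lower it.

Call:
arm_command(xyz=[[0.8, 1.2, 3], [0.8, 1.2, 8], [0.8, 1.2, 15], [0.8, 1.2, 22], [0.8, 1.2, 29], [0.8, 1.2, 36], [0.8, 1.2, 41], [0.8, 1.2, 44]], rot=[[0, 0, 0], [0, 0, 0], [0, 0, 0], [0, 0, 0], [0, 0, 0], [0, 0, 0], [0, 0, 0], [0, 0, 0]])

```text
clock: 21.85
tcp_pos: [0.585, -0.2508, 0.1002]
tool_rot: [0.993, 0.119, -0.0, -0.0]
wrist_force: [-0.1, 0.3, -3.6]
gripper_width: 0.642
finger_force: 30.0
```

Call:
arm_command(xyz=[[0, 0, 3], [0, 0, 6], [0, 0, 9], [0, 0, 12], [0, 0, 14], [0, 0, 15], [0, 0, 16], [0, 0, 16]], rot=[[0, 0, 0], [0, 0, 0], [0, 0, 0], [0, 0, 0], [0, 0, 0], [0, 0, 0], [0, 0, 0], [0, 0, 0]])

```text
clock: 22.85
tcp_pos: [0.5851, -0.2509, 0.0846]
tool_rot: [0.993, 0.119, -0.0, -0.0]
wrist_force: [0.3, -0.1, -3.1]
gripper_width: 0.64
finger_force: 30.0
```

Call:
arm_command(xyz=[[0, 0, 0.5], [0, 0, 1], [0, 0, 1.5], [0, 0, 2], [0, 0, 2], [0, 0, 2]], rot=[[0, 0, 0], [0, 0, 0], [0, 0, 0], [0, 0, 0], [0, 0, 0], [0, 0, 0]])

```text
clock: 23.6
tcp_pos: [0.5852, -0.251, 0.0835]
tool_rot: [0.993, 0.119, 0.0, 0.0]
wrist_force: [-3.7, 1.4, 5.4]
gripper_width: 0.641
finger_force: 30.0
```

It is seated (contact at the expected height). I release and rise.

Call:
arm_command(xyz=[[0, 0, 0], [0, 0, 0], [0, 0, 0], [0, 0, 0], [0, 0, 0], [0, 0, -3], [0, 0, -12], [0, 0, -25]], rot=[[0, 0, 0], [0, 0, 0], [0, 0, 0], [0, 0, 0], [0, 0, 0], [0, 0, 0], [0, 0, 0], [0, 0, 0]], hand=80)

```text
clock: 24.6
tcp_pos: [0.585, -0.2509, 0.1083]
tool_rot: [0.993, 0.119, -0.0, -0.0]
wrist_force: [0.3, 0.6, 0.4]
gripper_width: 0.861
finger_force: 0.0
```

Call:
arm_command(xyz=[[0, 0, -15], [0, 0, -45], [0, 0, -85], [0, 0, -125], [0, 0, -165], [0, 0, -195], [0, 0, -215], [0, 0, -222]], rot=[[0, 0, 0], [0, 0, 0], [0, 0, 0], [0, 0, 0], [0, 0, 0], [0, 0, 0], [0, 0, 0], [0, 0, 0]])

```text
clock: 25.6
tcp_pos: [0.5857, -0.2512, 0.3327]
tool_rot: [0.993, 0.119, 0.002, 0.001]
wrist_force: [-0.1, 0.3, 0.2]
gripper_width: 0.86
finger_force: 0.0
```

```bash
python3 -c "
from h import *
add((.8,1.2,44));add((0,0,16));add((0,0,2));add((0,0,-25));add((0,0,-222))
c=optics.snapshot('wrist');cv2.imwrite('pics/w4.png',cv2.resize(c['pixels'][90:330,230:430],None,fx=2.5,fy=2.5));np.save('w4.npy',c,allow_pickle=True)
s=arm.sense();print(cmdpose()[0],s['tcp_pos'],s['clock'])
for l,z in(('catch',.113),('bar_hinge',.117),('block',.07),('bay',.07),('bar_grip',.17)):
    for d in optics.landmark_of('wrist',l)[:1]: print(l,d['p'],d['xy'],atz(c,d['xy'],z))
t=optics.snapshot('scene')
w=[d for d in optics.landmark_of('wrist','bar_grip')][:1];q=[d for d in optics.landmark_of('scene','bar_grip')][:1]
if w and q: print(q[0],tri(c,w[0]['xy'],t,q[0]['xy']))
"
```

```text
[ 0.58559493 -0.25147734  0.33      ] [ 0.58555263 -0.251172    0.33238014] 25.65
catch 0.92 [324.1, 155.1] [ 0.6251814  -0.24359021  0.113     ]
bar_hinge 0.71 [324.0, 240.9] [ 0.54490343 -0.26299466  0.117     ]
block 0.96 [320.4, 192.0] [ 0.58313631 -0.2499007   0.07      ]
bar_grip 0.83 [322.2, 303.4] [ 0.50341165 -0.27129037  0.17      ]
```

View pics/w4.png

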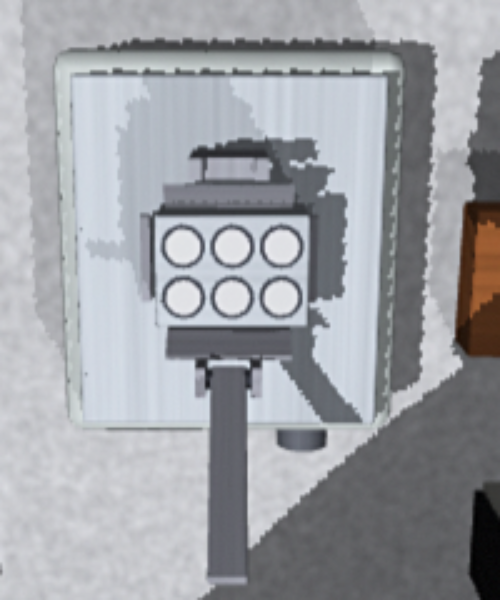

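Block seated square: block top centre at (230,270), catch at (231,170), bar open toward (227,580). Next I close the bar by pushing it with shut fingers from behind its free end. First I move behind it.

Call:
arm_command(xyz=[[-10, 0, 0], [-30, 0, 0], [-55, 0, 0], [-80, 0, 0], [-105, 0, 0], [-130, 0, 0], [-145, 0, 0], [-150, 0, 0]], rot=[[0, 0, 0], [0, 0, 0], [0, 0, 0], [0, 0, 0], [0, 0, 0], [0, 0, 0], [0, 0, 0], [0, 0, 0]], hand=0)

```text
clock: 27.05
tcp_pos: [0.4386, -0.2865, 0.3299]
tool_rot: [0.993, 0.118, 0.0, 0.0]
wrist_force: [0.5, 1.5, -0.8]
gripper_width: 0.051
finger_force: 0.0
```

Call:
arm_command(xyz=[[0, 0, 0], [0, 0, 10], [0, 0, 35], [0, 0, 70], [0, 0, 105], [0, 0, 135], [0, 0, 157], [0, 0, 165]], rot=[[0, 0, 0], [0, 0, 0], [0, 0, 0], [0, 0, 0], [0, 0, 0], [0, 0, 0], [0, 0, 0], [0, 0, 0]])

```text
clock: 28.05
tcp_pos: [0.4385, -0.2851, 0.162]
tool_rot: [0.993, 0.119, -0.001, -0.001]
wrist_force: [-0.9, 0.2, -0.8]
gripper_width: 0.005
finger_force: 0.0
```

Call:
arm_command(xyz=[[5, 0, 0], [12, 0, 0], [20, 0, 0], [29, 0, 0], [38, 0, 0], [47, 0, 0], [56, 0, 0], [65, 0, 0]], rot=[[0, 0, 0], [0, 0, 0], [0, 0, 0], [0, 0, 0], [0, 0, 0], [0, 0, 0], [0, 0, 0], [0, 0, 0]])

```text
clock: 29.05
tcp_pos: [0.503, -0.2709, 0.1647]
tool_rot: [0.993, 0.119, -0.0, 0.0]
wrist_force: [-1.7, -0.3, 1.7]
gripper_width: 0.004
finger_force: 0.6
```

```bash
python3 -c "
from h import *
add((-150,0,0));add((0,0,165));add((65,0,0))
s=arm.sense();print(cmdpose()[0],s['tcp_pos'],s['gripper_width'],s['wrist_force'],s['clock'])
t=optics.snapshot('scene');cv2.imwrite('pics/s5.png',cv2.resize(t['pixels'][90:250,160:340],None,fx=3,fy=3,interpolation=cv2.INTER_CUBIC))
"
```

```text
[ 0.50297543 -0.27145278  0.165     ] [ 0.5029973  -0.27085282  0.16469492] 0.003937791824364161 [-1.69235896 -0.29748888  1.74782881] 29.05
```

View pics/s5.png

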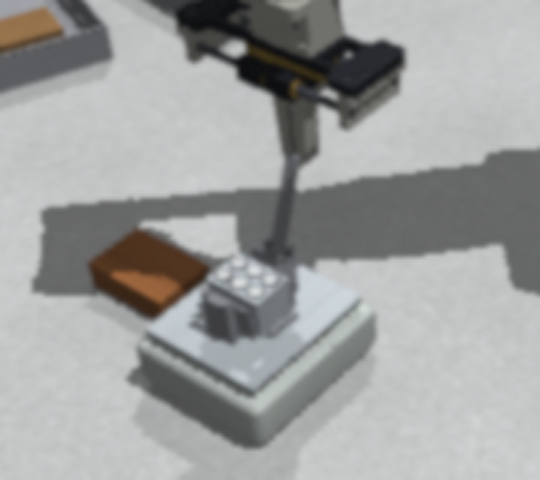

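The picture shows the fingertips (300,150) against the bar's free end (292,160), pushing it up, with the block seated at (245,290). I continue along the arc.

Call:
arm_command(xyz=[[5, 0, 0], [11, 0, -2], [17, 0, -4], [24, 0, -8], [31, 0, -11], [38, 0, -12], [45, 0, -12], [52, 0, -10]], rot=[[0, 0, 0], [0, 0, 0], [0, 0, 0], [0, 0, 0], [0, 0, 0], [0, 0, 0], [0, 0, 0], [0, 0, 0]])

```text
clock: 30.1
tcp_pos: [0.5536, -0.2586, 0.1747]
tool_rot: [0.993, 0.119, 0.0, 0.0]
wrist_force: [0.9, -0.3, 0.8]
gripper_width: 0.006
finger_force: 0.3
```

Call:
arm_command(xyz=[[7, 0, 2], [14.5, 0, 5.5], [21, 0, 10], [27, 0, 15], [32, 0, 21], [37, 0, 27], [40, 0, 32], [43, 0, 38]], rot=[[0, 0, 0], [0, 0, 0], [0, 0, 0], [0, 0, 0], [0, 0, 0], [0, 0, 0], [0, 0, 0], [0, 0, 0]])

```text
clock: 31.1
tcp_pos: [0.595, -0.2485, 0.1363]
tool_rot: [0.993, 0.119, 0.0, 0.0]
wrist_force: [0.2, 0.3, 0.6]
gripper_width: 0.004
finger_force: 0.3
```

```bash
python3 -c "
from h import *
add((52,0,-10));add((43,0,38))
s=arm.sense();print(cmdpose()[0],s['tcp_pos'],s['gripper_width'],s['wrist_force'],s['clock'])
t=optics.snapshot('scene');cv2.imwrite('pics/s6.png',cv2.resize(t['pixels'][90:250,160:340],None,fx=3,fy=3,interpolation=cv2.INTER_CUBIC))
"
```

```text
[ 0.59531487 -0.24912729  0.137     ] [ 0.5950206  -0.24853913  0.13634287] 0.0035318883505379988 [0.1691416  0.34947113 0.55691112] 31.1
```

View pics/s6.png

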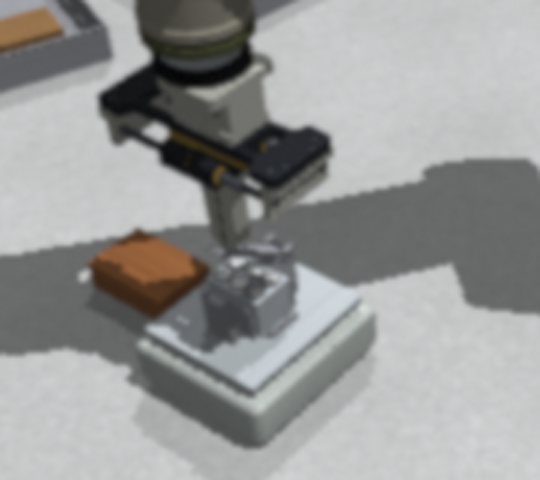

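The picture shows the bar leaning over the block under the fingertips at (235,250). I press down to close it.

Call:
arm_command(xyz=[[1, 0, 4], [2, 0, 8], [2, 0, 12], [2.5, 0, 15], [2.5, 0, 18], [2.5, 0, 19.5], [2.5, 0, 20.5], [2.5, 0, 20.5]], rot=[[0, 0, 0], [0, 0, 0], [0, 0, 0], [0, 0, 0], [0, 0, 0], [0, 0, 0], [0, 0, 0], [0, 0, 0]])

```text
clock: 32.15
tcp_pos: [0.5972, -0.2479, 0.1161]
tool_rot: [0.993, 0.119, -0.0, -0.0]
wrist_force: [-0.2, -1.0, -0.4]
gripper_width: 0.004
finger_force: 0.0
```

Call:
arm_command(xyz=[[0, 0, 0.5], [0, 0, 1], [0, 0, 1.5], [0, 0, 2], [0, 0, 2]], rot=[[0, 0, 0], [0, 0, 0], [0, 0, 0], [0, 0, 0], [0, 0, 0]])

```text
clock: 32.78
tcp_pos: [0.5972, -0.248, 0.114]
tool_rot: [0.993, 0.119, -0.0, -0.0]
wrist_force: [0.8, -0.1, -0.3]
gripper_width: 0.005
finger_force: 0.1
```

```bash
python3 -c "
from h import *
add((2.5,0,20.5));add((0,0,2))
t=optics.snapshot('scene');cv2.imwrite('pics/s7.png',cv2.resize(t['pixels'][130:240,190:300],None,fx=5,fy=5,interpolation=cv2.INTER_CUBIC))
"
```

```text
(no output)
```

The fingertip is below the expected bar top with no force, so I check the bar numerically before going on.

Run:
```python
from h import *
np.set_printoptions(precision=4,suppress=True)
c={n:optics.snapshot(n) for n in("scene","top","wrist")}
B=np.array([.585,-.2515,.07]);a=np.radians(13.6);ex=np.array([np.cos(a),np.sin(a),0])
for n in c:
    for l in("bar_grip","catch","bar_hinge","block"):
        for d in optics.landmark_of(n,l)[:2]: print(n,l,round(d["p"],2),np.round(d["xy"],1))
    for d in optics.cut_out(n,"bar_grip")[:1]: print(n,"mask",round(d["p"],2),d["box"])
    for th in(0,.15,.4,.8,2.2):
        g=B+ex*(-.04+.066*np.cos(th))+[0,0,.0455+.066*np.sin(th)];t=B+ex*(-.04+.088*np.cos(th))+[0,0,.0455+.088*np.sin(th)]
        print("  th",th,"grip",proj(c[n],g).round(1),"tip",proj(c[n],t).round(1))
s=arm.sense();print(s["clock"],s["wrist_force"],s["tcp_pos"])
```

```text
scene bar_grip 0.66 [236.6 177.4]
scene catch 0.72 [233.3 192. ]
scene bar_hinge 0.85 [251.5 170.9]
scene block 0.7 [417.9 342. ]
scene block 0.55 [244.6 194.5]
scene mask 0.55 [242.1, 178.2, 24.5, 17.4]
  th 0 grip [234.8 185.5] tip [229.  190.1]
  th 0.15 grip [234.5 182.4] tip [228.5 186. ]
  th 0.4 grip [234.9 176.8] tip [228.9 178.4]
  th 0.8 grip [237.7 167.2] tip [232.8 165.4]
  th 2.2 grip [259.2 148.9] tip [261.8 140.9]
top bar_grip 0.42 [422.4 217.8]
top catch 0.33 [420.4 230.1]
top bar_hinge 0.95 [428.1 242.2]
top block 0.84 [204.6 257. ]
top block 0.43 [422.6 235. ]
top mask 0.42 [429.4, 237.8, 9.3, 13.4]
  th 0 grip [423.7 217.9] tip [421.2 209.9]
  th 0.15 grip [424.6 217.3] tip [422.4 209. ]
  th 0.4 grip [426.5 217.6] tip [424.9 209.2]
  th 0.8 grip [430.1 221.3] tip [429.8 213.9]
  th 2.2 grip [441.  253.9] tip [444.5 258.1]
wrist bar_grip 0.86 [323.7 281.9]
wrist catch 0.93 [323.4 228.9]
wrist mask 0.56 [321.8, 301.1, 29.9, 133.0]
  th 0 grip [322.5 257.9] tip [322.5 210.7]
  th 0.15 grip [322.4 266.8] tip [322.4 220. ]
  th 0.4 grip [322.3 290.8] tip [322.2 249.2]
  th 0.8 grip [322.  352.3] tip [321.8 336.1]
  th 2.2 grip [322.  546.5] tip [321.8 619.5]
33.725 [-0.2347 -0.9385  0.3466] [ 0.5972 -0.248   0.1141]
```

Run:
```python
from h import *
t=optics.snapshot("scene");w=np.load("w2.npy",allow_pickle=True).item()
for p in((.503,-.271,.165),(.595,-.2485,.1363)):
    for dz in(0,.019,.035): print(p,dz,((proj(t,np.array(p)+[0,0,dz])-[160,90])*3).round(0))
# w2: tcp (.5795,-.2443,.3297), opening .806*93=75mm: inner tips in the wrist picture
a=np.radians(13.6)
for k in(0,.01,.019,.03):
    for s in(1,-1): print("w2",k,s,proj(w,[.5795+s*.0375*np.sin(a)+0*np.cos(a),-.2443-s*.0375*np.cos(a),.3297+k]).round(0))
for n in("scene","wrist"): print(n,[np.round(d["xy"],1) for d in optics.landmark_of(n,"bar_grip")[:1]] if n=="scene" else "")
```

```text
(0.503, -0.271, 0.165) 0 [302. 177.]
(0.503, -0.271, 0.165) 0.019 [300. 160.]
(0.503, -0.271, 0.165) 0.035 [299. 144.]
(0.595, -0.2485, 0.1363) 0 [234. 259.]
(0.595, -0.2485, 0.1363) 0.019 [231. 241.]
(0.595, -0.2485, 0.1363) 0.035 [229. 227.]
w2 0 1 [402. 283.]
w2 0 -1 [241. 285.]
w2 0.01 1 [405. 292.]
w2 0.01 -1 [237. 293.]
w2 0.019 1 [409. 300.]
w2 0.019 -1 [233. 302.]
w2 0.03 1 [415. 312.]
w2 0.03 -1 [227. 313.]
scene [array([234. , 177.7])]
wrist
```

The fingers' visible ends (s5, s6 and w2 alike) lie about 18 mm behind the reported TCP, and the bar stands at about 0.3 rad against them. I continue pressing in small steps and watch the force.

Call:
arm_command(xyz=[[0, 0, 1], [0, 0, 2], [0, 0, 3], [0, 0, 4], [0, 0, 5], [0, 0, 5.5], [0, 0, 5.5]], rot=[[0, 0, 0], [0, 0, 0], [0, 0, 0], [0, 0, 0], [0, 0, 0], [0, 0, 0], [0, 0, 0]])

```text
clock: 34.7
tcp_pos: [0.5971, -0.248, 0.1085]
tool_rot: [0.993, 0.119, -0.0, -0.0]
wrist_force: [-0.3, 0.9, -0.4]
gripper_width: 0.006
finger_force: 0.0
```

```bash
cat > bar.py <<'E'
from h import *
B=np.array([.585,-.2515,.07]);a=np.radians(13.6);ex=np.array([np.cos(a),np.sin(a),0])
for n in("wrist","scene"):
    c=optics.snapshot(n)
    for d in optics.landmark_of(n,"bar_grip")[:1]:
        th=np.arange(-.1,1.,.01);e=[np.linalg.norm(proj(c,B+ex*(-.04+.066*np.cos(t))+[0,0,.046+.066*np.sin(t)])-d["xy"]) for t in th]
        print(n,"theta",th[np.argmin(e)].round(2),min(e).round(1),d["p"])
    for d in optics.cut_out(n,"bar_grip")[:1]: print("box",d["box"])
    for d in optics.landmark_of(n,"block")[:3]: print("block",atz(c,d["xy"],.07)[:2])
s=arm.sense();print(s["clock"],s["wrist_force"],s["tcp_pos"])
E
python3 bar.py
```

```text
wrist theta 0.26 4.5 0.81
scene theta 0.26 2.0 0.52
block [ 0.59482488 -0.23484191]
block [0.56857434 0.34368433]
35.1 [0.54874877 0.40845118 0.41710947] [ 0.59718892 -0.24796863  0.10861657]
```

Call:
arm_command(xyz=[[0, 0, 1], [0, 0, 2], [0, 0, 3], [0, 0, 4], [0, 0, 5], [0, 0, 5.5], [0, 0, 5.5]], rot=[[0, 0, 0], [0, 0, 0], [0, 0, 0], [0, 0, 0], [0, 0, 0], [0, 0, 0], [0, 0, 0]])

```text
clock: 35.98
tcp_pos: [0.5972, -0.248, 0.1031]
tool_rot: [0.993, 0.119, -0.0, -0.0]
wrist_force: [-0.5, 0.4, -0.6]
gripper_width: 0.004
finger_force: 0.0
```

```bash
python3 bar.py
```

```text
wrist theta 0.15 1.2 0.82
box [320.9, 288.1, 33.1, 129.0]
scene theta 0.22 0.4 0.66
box [241.1, 182.4, 23.1, 17.1]
block [0.57261172 0.34736621]
block [ 0.58545961 -0.24036075]
36.375 [-0.28250415  0.51760246  0.37161302] [ 0.59718555 -0.24799719  0.10312781]
```

The bar follows. I press on until there is a force.

Call:
arm_command(xyz=[[0, 0, 1], [0, 0, 2], [0, 0, 3], [0, 0, 3.5], [0, 0, 4], [0, 0, 4]], rot=[[0, 0, 0], [0, 0, 0], [0, 0, 0], [0, 0, 0], [0, 0, 0], [0, 0, 0]])

```text
clock: 37.12
tcp_pos: [0.5971, -0.248, 0.099]
tool_rot: [0.993, 0.119, -0.0, -0.0]
wrist_force: [0.9, -0.4, -0.2]
gripper_width: 0.0
finger_force: 0.0
```

Call:
arm_command(xyz=[[0, 0, 0.5], [0, 0, 1], [0, 0, 1.5], [0, 0, 2], [0, 0, 2]], rot=[[0, 0, 0], [0, 0, 0], [0, 0, 0], [0, 0, 0], [0, 0, 0]])

```text
clock: 37.75
tcp_pos: [0.5973, -0.248, 0.0982]
tool_rot: [0.993, 0.119, 0.0, 0.0]
wrist_force: [-3.0, 3.1, 7.9]
gripper_width: 0.001
finger_force: 3.8
```

```bash
python3 bar.py
```

```text
box [322.0, 320.4, 34.0, 188.5]
scene theta 0.04 0.5 0.67
box [240.2, 182.1, 22.1, 21.7]
block [0.56434369 0.35356539]
38.15 [-3.85587214  1.36626877  7.47026621] [ 0.59725584 -0.24801332  0.09817085]
```

A force of 8 N shows the bar on its seat at the right height (θ≈0.04 or less by the network). I rise and check once more.

Call:
arm_command(xyz=[[0, 0, -4], [0, 0, -15], [0, 0, -40], [0, 0, -75], [0, 0, -115], [0, 0, -155], [0, 0, -185], [0, 0, -200]], rot=[[0, 0, 0], [0, 0, 0], [0, 0, 0], [0, 0, 0], [0, 0, 0], [0, 0, 0], [0, 0, 0], [0, 0, 0]])

```text
clock: 39.15
tcp_pos: [0.5979, -0.2483, 0.3001]
tool_rot: [0.993, 0.119, 0.002, 0.001]
wrist_force: [0.9, -0.9, -1.2]
gripper_width: 0.004
finger_force: 0.0
```

Call:
arm_command(xyz=[[0, 0, -20], [0, 0, -30], [0, 0, -30], [0, 0, -30], [0, 0, -30], [0, 0, -30]], rot=[[0, 0, 0], [0, 0, 0], [0, 0, 0], [0, 0, 0], [0, 0, 0], [0, 0, 0]])

```text
clock: 39.9
tcp_pos: [0.597, -0.2479, 0.3265]
tool_rot: [0.993, 0.119, -0.0, -0.0]
wrist_force: [0.5, -0.2, 0.1]
gripper_width: 0.005
finger_force: 0.0
```

```bash
python3 bar.py; python3 -c "
from h import *
c=optics.snapshot('wrist')
for th in(0,.1,.2):
    e=np.array([np.cos(np.radians(13.6)),np.sin(np.radians(13.6)),0]);B=np.array([.585,-.2515,.07])
    print(th,[proj(c,B+e*(-.04+r*np.cos(th))+[0,0,.0465+r*np.sin(th)]).round(1) for r in(.066,.088)])
print([(d['box']) for d in optics.cut_out('wrist','bar_grip')[:1]])"
```

```text
wrist theta 0.24 2.2 0.8
box [323.6, 210.3, 20.8, 90.7]
block [ 0.5841639  -0.25300675]
scene theta 0.12 0.5 0.65
box [244.2, 180.1, 26.9, 22.3]
block [ 0.57560218 -0.24932441]
block [0.57270421 0.3534901 ]
40.3 [-0.82349942  0.33906514 -0.71828053] [ 0.59722408 -0.24799238  0.32719056]
0 [array([323.2, 184.6]), array([323.2, 160.8])]
0.1 [array([323.2, 186.1]), array([323.2, 162.3])]
0.2 [array([323.2, 188.3]), array([323.2, 164.8])]
[[323.1, 210.3, 13.4, 88.6]]
```

Run:
```python
from h import *
w=optics.snapshot("wrist");s=optics.snapshot("scene")
g=cv2.cvtColor(w["pixels"],cv2.COLOR_BGR2GRAY)
print("rows150-180 col 323",g[150:182,321:326].mean(1).astype(int).tolist())
for r in(168,180,195,215,235): print("row",r,g[r,305:342].tolist())
e=np.array([np.cos(np.radians(13.6)),np.sin(np.radians(13.6)),0]);n=np.array([-e[1],e[0],0]);B=np.array([.585,-.2515,.07])
for th in(0,.1,.2,.3):
  for r in(.03,.088):
    P=[proj(w,B+e*(-.04+r*np.cos(th)-.001*np.sin(th))+n*k*.007+[0,0,.047+r*np.sin(th)+.001]) for k in(-1,1)]
    print(th,r,"edges",P[1].round(1),P[0].round(1),"w",(P[0]-P[1])[0].round(2))
    Q=[proj(s,B+e*(-.04+r*np.cos(th))+n*k*.007+[0,0,.048+r*np.sin(th)]) for k in(-1,1)];print("      scene",Q[0].round(1),Q[1].round(1))
print("prongs",[proj(w,B+e*x+n*k*.015+[0,0,.047]).round(1) for x in(.037,.045) for k in(1,-1)])
```

```text
rows150-180 col 323 [198, 199, 198, 198, 198, 199, 201, 203, 132, 80, 79, 58, 46, 100, 178, 192, 188, 187, 187, 186, 187, 187, 187, 187, 187, 186, 186, 186, 186, 186, 187, 186]
row 168 [197, 191, 188, 190, 192, 193, 158, 81, 86, 165, 185, 196, 187, 185, 188, 190, 189, 186, 185, 187, 188, 187, 189, 191, 169, 80, 80, 76, 166, 192, 190, 190, 192, 190, 88, 78, 79]
row 180 [142, 143, 142, 142, 142, 140, 120, 109, 106, 116, 187, 197, 188, 185, 186, 188, 189, 187, 185, 185, 189, 187, 188, 191, 162, 73, 75, 80, 106, 146, 143, 142, 140, 141, 142, 142, 141]
row 195 [232, 224, 180, 113, 87, 155, 195, 197, 194, 193, 179, 195, 185, 183, 186, 187, 188, 187, 185, 184, 187, 186, 187, 191, 149, 83, 99, 104, 120, 221, 226, 219, 151, 88, 110, 158, 223]
row 215 [219, 182, 110, 76, 94, 174, 193, 196, 193, 190, 177, 194, 184, 182, 184, 187, 186, 187, 184, 184, 188, 185, 189, 197, 117, 74, 101, 115, 199, 221, 220, 217, 166, 89, 82, 144, 186]
row 235 [102, 104, 104, 103, 102, 103, 104, 103, 101, 103, 151, 194, 184, 182, 183, 187, 187, 188, 183, 185, 185, 186, 189, 196, 102, 55, 53, 57, 55, 53, 61, 102, 107, 106, 108, 107, 107]
0 0.03 edges [315.9 222.4] [330.5 222.4] w 14.69
      scene [241.9 176.4] [245.9 178.5]
0 0.088 edges [315.6 160.9] [330.9 160.9] w 15.29
      scene [226.8 188.3] [230.8 190.4]
0.1 0.03 edges [315.8 223.4] [330.6 223.4] w 14.79
      scene [241.8 175.5] [245.8 177.6]
0.1 0.088 edges [315.4 162.6] [331.  162.6] w 15.62
      scene [226.4 185.6] [230.5 187.7]
0.2 0.03 edges [315.7 224.8] [330.6 224.8] w 14.89
      scene [241.8 174.6] [245.8 176.6]
0.2 0.088 edges [315.2 165.3] [331.2 165.3] w 15.95
      scene [226.3 182.7] [230.4 184.9]
0.3 0.03 edges [315.7 226.4] [330.7 226.4] w 14.99
      scene [241.9 173.6] [245.9 175.6]
0.3 0.088 edges [315.  169.1] [331.3 169.1] w 16.28
      scene [226.4 179.7] [230.5 181.9]
prongs [array([307. , 172.8]), array([339.4, 172.8]), array([306.9, 164.1]), array([339.5, 164.1])]
```

Run:
```python
from h import *
w=optics.snapshot("wrist");g=cv2.cvtColor(w["pixels"],cv2.COLOR_BGR2GRAY)
print("R prong rows155-190",g[155:190,334:338].mean(1).astype(int).tolist())
print("L prong",g[155:190,308:311].mean(1).astype(int).tolist())
# caps: block reference
e=np.array([np.cos(np.radians(13.6)),np.sin(np.radians(13.6)),0]);B=np.array([.585,-.2515,.07])
print("block top +x/-x edge rows",[proj(w,B+e*x+[0,0,.04]).round(1)[1] for x in(.022,-.022)],"wall tops",[proj(w,B+e*x+[0,0,.04]).round(1)[1] for x in(.025,.029,-.025,-.029)])
print("col 300-304 rows 170-250",g[170:250,296:300].mean(1).astype(int).tolist())
s=optics.snapshot("scene")["pixels"];gs=cv2.cvtColor(s,cv2.COLOR_BGR2GRAY)
for r in range(174,198): print(r,gs[r,220:258].tolist())
```

```text
R prong rows155-190 [118, 118, 111, 89, 79, 78, 63, 54, 52, 49, 50, 107, 176, 191, 189, 187, 186, 186, 189, 189, 135, 100, 127, 139, 142, 142, 144, 134, 109, 71, 61, 62, 57, 68, 173]
L prong [198, 197, 197, 199, 202, 179, 100, 51, 47, 44, 52, 138, 185, 191, 189, 189, 189, 188, 192, 190, 122, 110, 134, 140, 141, 141, 128, 127, 120, 125, 86, 61, 57, 66, 163]
block top +x/-x edge rows [np.float64(187.7), np.float64(232.3)] wall tops [np.float64(184.5), np.float64(180.3), np.float64(235.3), np.float64(239.2)]
col 300-304 rows 170-250 [198, 199, 199, 199, 200, 201, 171, 145, 141, 142, 145, 148, 143, 122, 115, 81, 61, 57, 66, 155, 221, 227, 225, 212, 179, 137, 144, 153, 168, 188, 202, 205, 206, 190, 171, 164, 156, 160, 194, 219, 223, 223, 223, 221, 208, 167, 151, 159, 164, 171, 179, 190, 185, 184, 184, 169, 162, 169, 200, 226, 230, 231, 225, 170, 154, 153, 151, 151, 148, 142, 141, 142, 141, 139, 158, 180, 211, 225, 226, 226]
174 [62, 72, 83, 92, 97, 101, 102, 103, 102, 103, 103, 104, 105, 105, 105, 105, 106, 114, 130, 147, 157, 169, 177, 159, 127, 120, 138, 159, 167, 165, 165, 161, 146, 12
[... 3552 characters left out ...]
198, 197, 195, 186, 173, 152, 122, 98, 80, 66, 62, 61, 61, 61, 64, 76, 88, 87, 76, 68, 72, 77, 79, 80, 80, 91, 106, 112, 113, 112, 113, 113, 114, 113, 113, 115, 127, 142]
195 [197, 196, 192, 177, 156, 135, 114, 101, 85, 67, 62, 61, 62, 61, 64, 73, 86, 88, 78, 65, 62, 65, 70, 76, 80, 88, 103, 111, 113, 113, 114, 114, 115, 117, 119, 122, 130, 133]
196 [196, 195, 190, 175, 156, 137, 125, 116, 92, 69, 63, 61, 60, 60, 63, 71, 85, 90, 81, 66, 62, 62, 66, 77, 83, 86, 100, 110, 112, 113, 114, 116, 120, 127, 128, 126, 124, 129]
197 [195, 192, 181, 155, 130, 120, 128, 125, 97, 72, 63, 61, 61, 61, 62, 68, 82, 91, 82, 68, 62, 61, 66, 76, 82, 85, 97, 110, 112, 113, 114, 120, 127, 131, 127, 123, 130, 149]
```

Against the catch prongs in the same picture (predicted rows 164–173, seen 166–175), the bar end at row 163.5 means θ ≈ 0.02, so the bar is closed. The block is within about 1–2 mm of the bay centre. I hand in.

```bash
python3 -c "
from cell import arm
print(arm.finish_job())"
```

```text
the job is handed in; nothing more can be done
None
```

I handed the job in with the block seated in the shaker bay within about 1–2 mm of centre and the hold-down bar closed in its catch (about 0.02 rad), both measured from the camera images because the hand-in returned no verdict.

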